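Show the maker's mark under the blue jar to the camera

ROBOT

A 6-joint arm with a two-finger parallel gripper is mounted at the origin on the work surface. World frame = base frame: x ahead of the robot, y to its left, z up, the work surface at z = 0. Lengths are in mm, angles in rad, forces in N, time in s.
With the tool pointing down it reaches from about 400 to 925 mm from the base axis. Payload 12.5 kg.
Tool frame: the origin (TCP) lies midway between the tips of the shut fingers; the grasp point (between the pads) lies 19 mm behind it (env.grip_point_offset is the distance from the TCP to the grasp point, in mm); z points along the fingers, y is the line along which they close (so a half turn about z gives the same grasp; the last joint's range is limited). The gripper opens to 95 mm and grips with 3 to 60 N. Pads are 20 mm wide; open, the fingers measure 119 mm over their backs; the gripper's body (75 mm by 180 mm) begins 59 mm behind the grasp point.
Start: joints at [1.058, 0.491, 1.559, -0, 1.092, -0.106], TCP at [247.281, 574.02, 214.661] pointing down, gripper open.
Joint ranges: [-3.1, 3.1], [-0.84, 2.19], [0.05, 2.79], [-1.13, 4.28], [0.06, 2.93], [-2.69, 2.69]. Speed limits (rad/s): [2.22, 2.22, 2.79, 3.14, 3.14, 3.14].

INTERFACE

Orientations are given as a rotation vector (axis times angle).
In Python, from bench import env gives the robot as it stands. The module is installed in compiled form; this text tells all that it offers.
- The arm moves only by the tool play_rows, never from a script. Its argument "motion" is a list of rows, each a list of 7 numbers: the shift along the tool's x, y, z in m, then the turn, a rotation vector about the tool's x, y, z in rad, then the opening, from 0 (shut) to 1 (fully open). A call has 1 to 20 rows; each row is the pose to reach, as a shift and turn from the pose commanded when the call began, along the tool's axes at that moment; what a row does not reach only later rows make up. A row lasts 1/8 s, in which the tool goes at most 62.5 mm and 10.7 degrees, less where a joint would pass 70% of its speed; a pose out of reach is approached as far as the arm can. A call with a gripper value outside its range is refused whole. The fingers move at their own pace and stop on an object; "force" is the grip in N (left out, the last holds). Time passes only in rows, so rows that repeat a pose let the fingers close. It gives the time, the measured TCP pose, the force, the opening and the grip force at its end, in the units of the state.
- env.sense(): the state, without advancing time (a new reading comes with each control period).
- env.grab_frame(name): name is "side" or "top" or "wrist"; returns the picture (400x640x3 uint8, red, green, blue); there is no depth.
- env.get_calibration(name): a dict with "camera_matrix" (3x3 intrinsics, pixels), "R" (3x3) and "t" (3): a world point X has camera coordinates R X + t; the wrist camera has in their place "T_tool_cam" (4x4, takes a point from camera to tool coordinates, whose origin is the TCP and whose axes are the flange's). Camera axes: x right, y down, z forward; pixel columns grow to the right and rows downward; lengths in mm; the calibration is good to about 2 mm. A picture is of the moment at which its call begins: read the wrist's pose just before it. get_calibration takes no time and is no camera call.
- env.job_done(): hands the job in; it is judged then, once.
Trained networks look in the newest picture that a camera, given by its name, has taken for a name from the list of things; names that differ only in an ending like _2 or _b are one class to them, and where a whole thing is asked for, a point or a joint stands for the part that bears it (a point fixed in the world has none). Each returns a list of dicts, best first, with "p" (0 to 1); they miss things now and then, are a little off and sometimes report something else, mostly with a low value. They report only what shows in the picture. A call takes as long as a camera call. They do not tell look-alikes from the thing itself.
- env.find_in(camera, query): "at" ([x, y, z] in mm, in the coordinates of the camera as it stood for that picture, good to about 4 mm: the middle of the surface that is visible of it).
The state is a dict: "clock": time; "q": joint angles; "joint_vel": joint speeds; "effort": joint torques, N m; "position": TCP position; "ee_rot": TCP orientation; "force": force on the tool from outside, world axes, zero at the start; "moment": the same for the moment, N m; "gripper_width": finger opening in mm; "finger_force": force on a finger pad.
Only numpy, scipy, OpenCV 4.12 (cv2) and the standard library are available. Lean on these libraries where they do the work, as an engineer would, in place of code of your own. Each camera call takes 0.05 s, during which the arm holds its last target. There are 200 camera calls.

TASK

The household ornaments are being photographed: show the camera the maker's mark under the foot of the blue jar. First lift off its loose lid by the knob and set it gently down, right way up, in the middle of the round cork coaster; then pick the jar up and finish while still holding it in the air, its foot facing the lens squarely, centred in front of it and 12 cm from the glass. Leave the vase, the bowl and the remote control where they are and do not bump the camera.

Things in the scene. Friction and masses are not known exactly. Their poses are not given: they have to be found in the camera images.
- jar: Blue ceramic ginger jar, hollow, round, about 0.28 kg, 125 mm tall: foot 52 mm across, belly 82 mm across at 45 mm height, straight cylindrical neck 54 mm across from 84 mm up to the rim; mouth 46 mm wide. Starts upright on the table with its lid on; place varies. Origin: centre of the foot's underside, where the mark (red square on white) is. z: jar axis, foot to mouth.
- jar_neck (a point): Point on the jar's axis 108 mm above the foot, in the middle of the cylindrical neck (54 mm across): the place to grip once the lid is off. Axes as the jar's.
- lid: Loose lid of the jar, about 0.07 kg, 40 mm tall: plug 40 mm across, 6 mm deep, inside the mouth; above it a disc 62 mm across, 7 mm thick, resting on the rim; above that a white cylindrical knob 22 mm across, 27 mm tall. Origin: centre of the plug's underside (119 mm above the jar's foot when on the jar). z: up through the knob. Set down flat it stands on its plug.
- lid_knob (a point): Point on the lid's axis 30 mm above the lid's origin, inside the knob, 10 mm below the knob's top and 17 mm above the disc. Axes as the lid's.
- coaster: Round cork coaster lying on the table, fixed, 110 mm across, 5 mm thick. Origin: centre of its underside; z up. Its place varies.
- tripod: Small black table tripod, fixed, carrying a grey camera 100 mm wide with a black lens barrel 52 mm across with an orange ring, looking obliquely up and roughly back towards the robot; at most 150 mm high. Place and heading vary. Origin: on the table under its middle; its -x is the heading in which the camera looks, z up. It must not be bumped.
- lens (a point): Centre of the camera's front glass, about 120 mm above the table. z: the direction the camera looks, tilted 0.48 to 0.74 rad from vertical (varies; head clamped). y: horizontal, along the camera's width. The jar's foot centre belongs on this z axis, 120 mm out from this point, the jar's z pointing the same way as this z (foot towards the lens).
- vase: Bystander: terracotta bud vase, solid, 105 mm tall, 68 mm across at most, standing loose. Origin: centre of its underside; z up. Its place varies.
- bowl: Bystander: white bowl, loose, 104 mm across, 45 mm tall. Origin: centre of its underside; z up. Its place varies.
- remote: Bystander: black remote control, loose, lying flat, 165 x 46 x 18 mm, long side along its x. Origin: centre of its underside; z up.
Not all that is in view belongs to the job. What is shaped like the lid but orange or pink is not meant. Several things have the shape of the coaster; the one meant has the colours described above.

How it is judged (in metres and radians):
On the way:
1. the lid stands right way up, let go and at rest in the middle of the cork coaster (horizontal distance between lid and coaster below 0.03 m and angle between lid's own z axis and vertical below 0.1 rad and z of lid in the frame of coaster between 0.002 and 0.009 m and linear speed of lid below 0.03 m/s and contact force between the fingers and lid below 0.1 N), for 0.2 s.
At the end, for the whole second after the job is handed in: The fingers hold the jar still in the air, its foot centre 120 +- 20 mm out from the lens glass and within 20 mm of the lens axis, foot towards the lens, axes within 0.17 rad; the lid stands released, upright and at rest on the coaster, within 30 mm of its centre (all of step 1 and z of jar in the frame of lens between 0.1 and 0.14 m and x of jar in the frame of lens between -0.02 and 0.02 m and y of jar in the frame of lens between -0.02 and 0.02 m and angle between the z axis of jar and the z axis of lens, either way round below 0.17 rad and angle between jar's own z axis and vertical below 1.2 rad and height (world z) of jar above 0.12 m and linear speed of jar below 0.02 m/s and angular speed of jar below 0.15 rad/s and contact force between the fingers and jar above 2 N and contact force between jar and tripod below 0.1 N); the arm keeps its last pose, push and grip.
It fails at once if the vase, the bowl or the remote control is shifted by more than 2 cm or tipped (distance of any of vase, bowl, remote from where it was at the start of the episode above 0.02 m or angle between any of vase, bowl, remote's own z axis and vertical above 0.3 rad).
It fails at once if the camera or its tripod is bumped (more than 2 N) (contact force between any of the arm, the fingers, jar, lid and tripod above 2 N).
It fails at once if the jar is tipped with its lid still on (angle between jar's own z axis and vertical above 0.35 rad and distance between lid and jar_neck below 0.03 m).
It fails at once if the lid is dropped or thrown instead of set down (faster than 0.7 m/s out of the fingers) (linear speed of lid above 0.7 m/s and contact force between the fingers and lid below 0.1 N).
It also fails if it takes over 64 s, if anything falls off the work surface, if the arm or the gripper's body presses on something with over 40 N, if the wrist force passes 120 N, or if a joint passes its speed limit or range.

## Working session

There is one attempt and no reset: what is moved stays moved. The work goes in short steps, Python scripts to look and compute and a tool call to move; the robot and the scene stay as the last step left them, time stands still between calls to the robot, and variables do not carry over. Pictures are saved under pics/ and viewed, at most 10 in all, crops included, and the job is handed in when it is done.

Besides the shell and the picture viewer there is one more tool, called in YAML: its name, and indented under it one key for each argument. play_rows: Moves the arm, as the interface text tells. Its arguments: {"type":"object","properties":{"motion":{"type":"array","items":{"type":"array","items":{"type":"number"}}},"force":{"type":"number"}},"required":["motion"]}

```bash
mkdir -p pics
cat > h.py <<'E'
import numpy as np, cv2
from scipy.spatial.transform import Rotation as R
from bench import env
def cal(n):
    c=env.get_calibration(n); K=np.array(c["camera_matrix"])
    if n=="wrist":
        s=env.sense(); T=np.eye(4); T[:3,:3]=R.from_rotvec(s["ee_rot"]).as_matrix(); T[:3,3]=s["position"]
        return K,T@np.array(c["T_tool_cam"])
    T=np.eye(4);T[:3,:3]=np.array(c["R"]);T[:3,3]=np.array(c["t"]).ravel()
    return K,np.linalg.inv(T)
def ray(n,u,v,z):
    K,T=cal(n); d=T[:3,:3]@np.linalg.solve(K,[u,v,1]); o=T[:3,3]
    return o+d*(z-o[2])/d[2]
def proj(n,X):
    K,T=cal(n); p=np.linalg.inv(T)@np.append(X,1); p=K@p[:3]; return p[:2]/p[2]
def snap(n,f=None):
    im=env.grab_frame(n)
    if f: cv2.imwrite(f"pics/{f}.png",im[...,::-1])
    return im
def find(n,q,k=4):
    K,T=cal(n)
    for d in env.find_in(n,q)[:k]:
        a=np.array(d["at"]); w=T[:3,:3]@a+T[:3,3]; print(n,q,round(d["p"],2),w.round(0),proj(n,w).round(0))
E
python3 - <<'E'
from h import *
a=snap("side","s0"); b=snap("top","t0")
for n in("top","side"):
    for q in ("jar","lid","coaster","tripod","lens","vase","bowl","remote"):
        try: find(n,q)
        except Exception as e: print(n,q,e)
s=env.sense(); print(s["clock"],env.grip_point_offset); print(cal("top")[1].round(2),cal("side")[1].round(2))
E
```

```text
top jar 0.67 [ 520. -283.   71.] [425. 230.]
top lid 0.96 [ 416. -334.   11.] [441. 273.]
top lid 0.91 [ 526. -306.  131.] [440. 224.]
top lid 0.82 [ 655. -293.   13.] [419. 184.]
top coaster 0.97 [543. 341.   6.] [185. 230.]
top coaster 0.75 [544. 169.   3.] [249. 228.]
top tripod 0.61 [390. 253.  70.] [211. 287.]
top tripod 0.55 [663. -56. 102.] [334. 174.]
top lens 0.57 [662. -64. 103.] [337. 174.]
top vase 0.79 [389. 251.  68.] [211. 287.]
top vase 0.67 [ 528. -306.  134.] [440. 223.]
top bowl 0.74 [ 439. -208.   24.] [394. 264.]
top remote 0.89 [ 763. -222.   20.] [391. 146.]
side jar 0.87 [ 527. -335.   68.] [331. 311.]
side jar 0.54 [662. -80. 105.] [356. 209.]
side lid 0.9 [ 659. -298.   23.] [380. 296.]
side lid 0.8 [ 416. -349.   12.] [282. 341.]
side lid 0.63 [ 529. -314.  133.] [330. 285.]
side coaster 0.87 [551. 166.   4.] [297. 187.]
side coaster 0.55 [550. 341.   8.] [287. 155.]
side coaster 0.46 [ 761. -239.   19.] [409. 270.]
side tripod 0.59 [668. -80.  98.] [357. 211.]
side tripod 0.22 [660. -79. 104.] [355. 209.]
side lens 0.97 [659. -79. 102.] [354. 210.]
side vase 0.84 [393. 247.  60.] [244. 165.]
side vase 0.37 [ 438. -188.   25.] [280. 276.]
side bowl 0.95 [ 438. -189.   28.] [280. 276.]
side bowl 0.74 [ 530. -316.  131.] [331. 286.]
side remote 0.69 [ 762. -238.   17.] [409. 270.]
0.9 18.8
[[-2.00000e-02 -9.70000e-01  2.20000e-01  3.59130e+02]
 [-1.00000e+00  2.00000e-02 -1.00000e-02  4.10000e+00]
 [ 0.00000e+00 -2.20000e-01 -9.70000e-01  1.18745e+03]
 [ 0.00000e+00  0.00000e+00  0.00000e+00  1.00000e+00]] [[ 9.7000e-01 -1.5000e-01  1.9000e-01  3.8783e+02]
 [-2.4000e-01 -6.4000e-01  7.3000e-01 -7.5445e+02]
 [ 1.0000e-02 -7.5000e-01 -6.6000e-01  7.7874e+02]
 [ 0.0000e+00  0.0000e+00  0.0000e+00  1.0000e+00]]
```

View pics/s0.png

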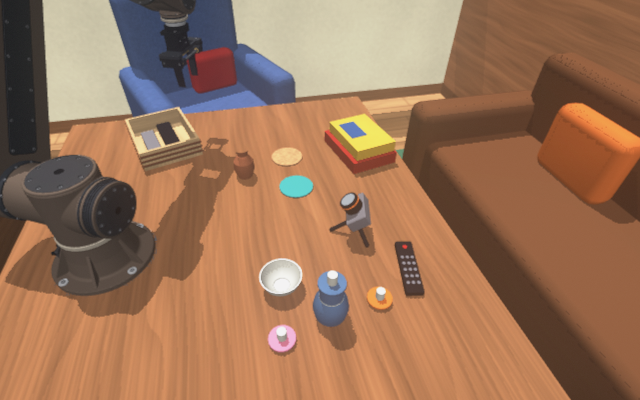

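View pics/t0.png

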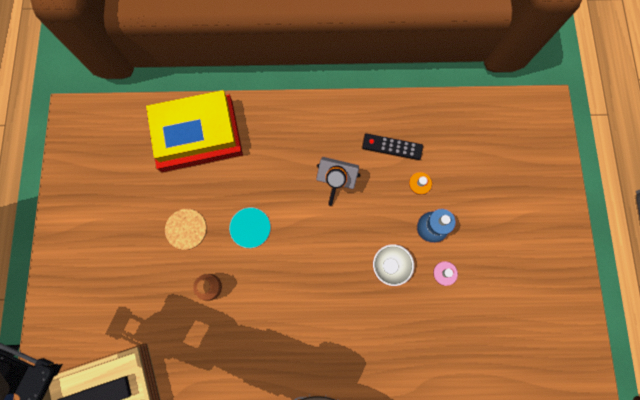

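Run:
```python
from h import *
c=env.get_calibration("wrist"); print(np.array(c["T_tool_cam"]).round(3),np.array(c["camera_matrix"]).round(1))
s=env.sense(); print(s["position"],R.from_rotvec(s["ee_rot"]).as_matrix().round(3),s["gripper_width"])
t=cv2.imread("pics/t0.png");d=cv2.imread("pics/s0.png")
def cen(im,m,n):
    k,l,st,ce=cv2.connectedComponentsWithStats(m.astype(np.uint8))
    for i in range(1,k):
        if st[i,4]>40: print(n,ce[i].round(1),st[i])
for n,im in(("top",t),("side",d)):
    h=cv2.cvtColor(im,cv2.COLOR_BGR2HSV); 
    w=(h[...,1]<45)&(h[...,2]>150)
    reg=np.zeros(w.shape,bool)
    if n=="top": reg[205:245,415:460]=1
    else: reg[265:290,318:348]=1
    cen(im,w&reg,n+" knob")
    reg[:]=0
    if n=="top": reg[200:258,160:215]=1
    else: reg[143:170,265:308]=1
    cen(im,(h[...,1]>60)&(h[...,2]>185)&reg,n+" cork")
print(ray("top",185.5,229,5),ray("side",287,157,5))
print(ray("top",446,220,159),ray("side",333,275,159))
o=np.hstack([t[150:210,300:380],d[180:240,315:395]])
cv2.imwrite("pics/crop.png",cv2.resize(o,(800,300),interpolation=cv2.INTER_CUBIC))
```

```text
[[   0.      -0.962   -0.273   76.221]
 [   1.       0.       0.       0.728]
 [  -0.      -0.273    0.962 -170.536]
 [   0.       0.       0.       1.   ]] [[300.3   0.  320.1]
 [  0.  300.3 193.1]
 [  0.    0.    1. ]]
[247.2922543  574.02369518 214.68228324] [[-0.918  0.396  0.   ]
 [ 0.396  0.918  0.   ]
 [-0.     0.    -1.   ]] 94.77356199557002
top knob [445.3 219.2] [441 215  10   9  73]
top cork [184.6 230. ] [ 160  203   55   55 2261]
top cork [209.9 219. ] [205 217  10   5  43]
side knob [331.8 277.4] [327 271  12  15 142]
side cork [285.8 155.5] [ 265  143   43   27 1101]
[545.03940051 339.0964836    5.        ] [547.6561576  336.26834782   5.        ]
[ 530.41575186 -312.24140002  159.        ] [ 534.76890262 -310.7480584   159.        ]
```

View pics/crop.png

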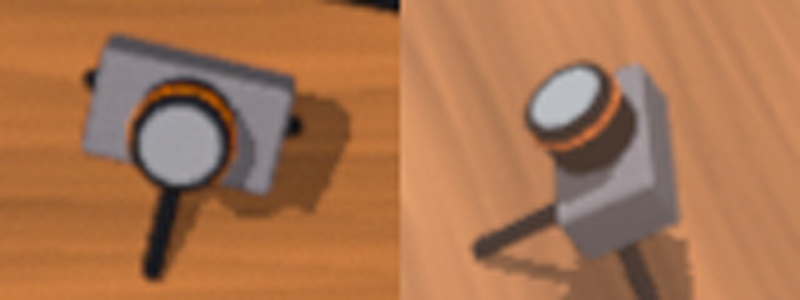

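The crop shows the lens glass centre near top pixel (336,179) and side pixel (349,199); the heading is about 12° towards +y from straight back. The cork coaster is at about (545,339) and the jar at about (531,-312). I'll move now to get a close wrist view of the lens.

play_rows:
  motion:
    - [-0.512,-0.448,-0.025,0,0,-0.407,1]
    - [-0.512,-0.448,-0.025,0,0,-0.407,1]
    - [-0.512,-0.448,-0.025,0,0,-0.407,1]
    - [-0.512,-0.448,-0.025,0,0,-0.407,1]
    - [-0.512,-0.448,-0.025,0,0,-0.407,1]
    - [-0.512,-0.448,-0.025,0,0,-0.407,1]
    - [-0.512,-0.448,-0.025,0,0,-0.407,1]
    - [-0.512,-0.448,-0.025,0,0,-0.407,1]
    - [-0.512,-0.448,-0.025,0,0,-0.407,1]
    - [-0.512,-0.448,-0.025,0,0,-0.407,1]
    - [-0.512,-0.448,-0.025,0,0,-0.407,1]
    - [-0.512,-0.448,-0.025,0,0,-0.407,1]
    - [-0.512,-0.448,-0.025,0,0,-0.407,1]
    - [-0.512,-0.448,-0.025,0,0,-0.407,1]
    - [-0.512,-0.448,-0.025,0,0,-0.407,1]
    - [-0.512,-0.448,-0.025,0,0,-0.407,1]

```text
clock: 2.9
position: [540.1, -39.4, 239.8]
ee_rot: [-0.002, 3.141, 0.0]
force: [-0.5, 0.5, -0.5]
gripper_width: 95.1
finger_force: 0.0
```

Run:
```python
from h import *
im=snap("wrist","w1"); K,T=cal("wrist"); np.savez("w1.npz",K=K,T=T,im=im)
find("wrist","lens"); find("wrist","lid"); find("wrist","tripod")
print(env.sense()["q"])
```

```text
wrist lens 0.57 [651. -61.  99.] [301. 274.]
wrist lens 0.19 [ 534. -302.  131.] [ 45. 184.]
wrist lid 0.86 [ 531. -297.  135.] [ 47. 181.]
wrist lid 0.7 [ 419. -332.   14.] [82. 70.]
wrist lid 0.61 [ 644. -291.   13.] [145. 238.]
wrist lid 0.43 [ 525. -285.   69.] [106. 163.]
wrist tripod 0.95 [644. -56. 102.] [305. 270.]
[-1.95635977e-01  3.46307446e-01  1.73118656e+00  1.08414853e-04
  1.06404326e+00 -1.76689814e+00]
```

View pics/w1.png

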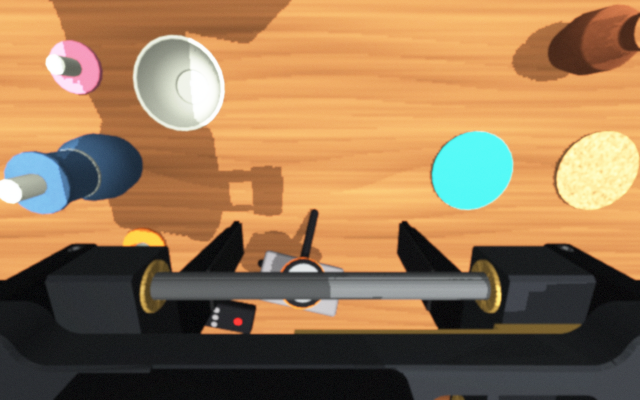

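The wrist picture shows the lens at (303,282), hidden behind the gripper; the picture is clear above row 240. I'll shift forward so the lens comes mid-image.

play_rows:
  motion:
    - [-0.06,-0.01,-0.01,0,0,0,1]
    - [-0.12,-0.02,-0.01,0,0,0,1]
    - [-0.14,-0.026,-0.01,0,0,0,1]
    - [-0.14,-0.026,-0.01,0,0,0,1]
    - [-0.14,-0.026,-0.01,0,0,0,1]

```text
clock: 3.72
position: [679.4, -65.7, 249.6]
ee_rot: [0.0, -3.141, -0.0]
force: [0.5, 0.8, 0.3]
gripper_width: 95.0
finger_force: 0.0
```

Run:
```python
from h import *
im=snap("wrist","wA"); K,T=cal("wrist"); np.savez("wA.npz",K=K,T=T,im=im)
find("wrist","lens"); find("wrist","tripod")
```

```text
wrist tripod 0.95 [663. -62. 109.] [323. 166.]
```

```bash
cat >> h.py <<'E'
def rel(p,Rt):
    s=env.sense(); R0=R.from_rotvec(s["ee_rot"])
    print("row",(R0.inv().apply(np.array(p)-s["position"])/1000).round(4),(R0.inv()*Rt).as_rotvec().round(4))
D=R.from_matrix(np.array([[0,1,0],[1,0,0],[0,0,-1.]]))  # tool down, x=+y world
E
python3 - <<'E'
from h import *
rel([655,-20,235],D*R.from_euler('y',-.35))
E
```

```text
row [0.0246 0.0458 0.0152] [ 0.2751 -0.2742  1.5535]
```

play_rows:
  motion:
    - [0.0246,0.0458,-0.02,0.0275,-0.0274,0.155,1]
    - [0.0246,0.0458,-0.02,0.055,-0.0548,0.31,1]
    - [0.0246,0.0458,-0.02,0.0825,-0.0822,0.466,1]
    - [0.0246,0.0458,-0.02,0.11,-0.11,0.621,1]
    - [0.0246,0.0458,-0.02,0.1376,-0.137,0.777,1]
    - [0.0246,0.0458,0.0,0.165,-0.1645,0.932,1]
    - [0.0246,0.0458,0.015,0.193,-0.192,1.0875,1]
    - [0.0246,0.0458,0.015,0.22,-0.219,1.243,1]
    - [0.0246,0.0458,0.015,0.2476,-0.2468,1.398,1]
    - [0.0246,0.0458,0.015,0.2751,-0.2742,1.5535,1]
    - [0.0246,0.0458,0.015,0.2751,-0.2742,1.5535,1]
    - [0.0246,0.0458,0.015,0.2751,-0.2742,1.5535,1]

```text
clock: 5.38
position: [655.4, -20.2, 234.9]
ee_rot: [2.028, 2.035, -0.359]
force: [-0.5, -0.5, -0.2]
gripper_width: 94.9
finger_force: 0.0
```

Run:
```python
from h import *
im=snap("wrist","wB"); K,T=cal("wrist"); np.savez("wB.npz",K=K,T=T,im=im)
find("wrist","lens"); find("wrist","tripod")
A=np.load("wA.npz")["im"]
o=np.hstack([A[100:230,260:390],im[115:245,255:385]])[...,::-1]
cv2.imwrite("pics/cAB.png",cv2.resize(o,(800,400),interpolation=cv2.INTER_CUBIC))
```

```text
wrist lens 0.94 [672. -44. 106.] [336. 165.]
wrist tripod 0.9 [670. -42. 108.] [333. 164.]
```

View pics/cAB.png

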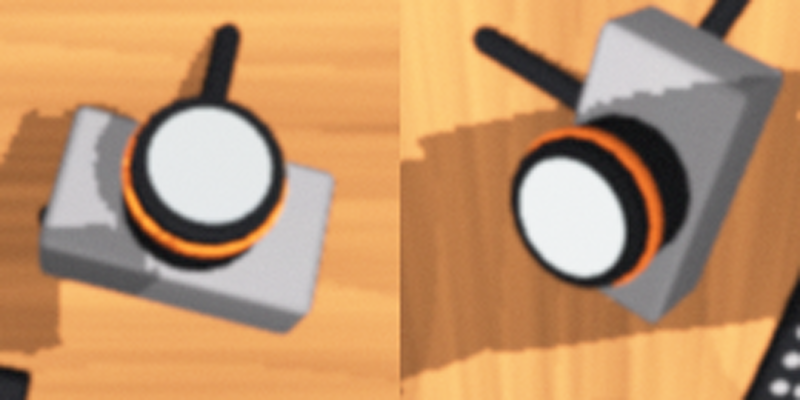

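Both crops show the glass disc clearly: view A centred near (328,154), view B near (311,186). Next I'll fit a 3D circle to both outlines.

```bash
cat > fit.py <<'E'
from h import *
from scipy.optimize import least_squares
def contour(im,u,v,w=45):
    g=im.min(axis=2).astype(np.float32)  # light glass: all channels high
    x0,y0=int(u)-w,int(v)-w; c=cv2.resize(g[y0:y0+2*w,x0:x0+2*w],None,fx=4,fy=4,interpolation=cv2.INTER_CUBIC)
    m=(c>125).astype(np.uint8); k,l=cv2.connectedComponents(m); L=l[int((v-y0)*4),int((u-x0)*4)]
    cs,_=cv2.findContours((l==L).astype(np.uint8),cv2.RETR_EXTERNAL,cv2.CHAIN_APPROX_NONE)
    p=max(cs,key=len)[:,0]; e=cv2.fitEllipse(p)
    return (np.array(e[0])+.5)/4-.5+[x0,y0],np.array(e[1])/4,e[2]
V=[]
for f,u,v in(("wA",328,154),("wB",311,186)):
    d=np.load(f+".npz"); V.append((d["K"],np.linalg.inv(d["T"]),contour(d["im"],u,v),3.))
t=cv2.imread("pics/t0.png")[...,::-1]; K,T=cal("top"); V.append((K,np.linalg.inv(T),contour(t,336,178,12),1.))
t=cv2.imread("pics/s0.png")[...,::-1]; K,T=cal("side"); V.append((K,np.linalg.inv(T),contour(t,349,199,12),1.))
for v in V: print(v[2])
ph=np.linspace(0,2*np.pi,60,endpoint=False)
def axes(th,hd):
    z=np.array([np.sin(th)*np.cos(hd),np.sin(th)*np.sin(hd),np.cos(th)]); y=np.array([np.sin(hd),-np.cos(hd),0]); return np.cross(y,z),y,z
def res(p,V=V):
    x,y,z=axes(p[3],p[4]); out=[]
    P=p[:3]+p[5]*(np.outer(np.cos(ph),x)+np.outer(np.sin(ph),y))
    for K,Ti,(c,ax,an),w in V:
        q=(P@Ti[:3,:3].T+Ti[:3,3])@K.T; q=q[:,:2]/q[:,2:]
        a=np.deg2rad(an); r=(q-c)@np.array([[np.cos(a),-np.sin(a)],[np.sin(a),np.cos(a)]])/(ax/2)
        out.append((np.hypot(*r.T)-1)*ax.mean()/2*w)
    return np.concatenate(out)
for W in (V,V[:2],V[:3]):
    s=least_squares(res,[660,-68,115,.6,2.94,22],args=(W,))
    r=res(s.x,W).reshape(-1,60); print(s.x.round(3),np.sqrt((r**2).mean(1)).round(2))
E
python3 fit.py
```

```text
(array([327.64499283, 153.32847595]), array([37.17803955, 41.01492691]), 112.97594451904297)
(array([310.46068954, 185.16207886]), array([31.24776649, 41.17135239]), 148.07647705078125)
(array([335.48074532, 178.52002525]), array([14.6906395 , 15.37367535]), 105.92998504638672)
(array([347.50490379, 199.04594135]), array([ 9.0063467 , 15.09427452]), 52.00541305541992)
[ 6.46442e+02 -5.76290e+01  1.23549e+02  5.82000e-01  2.85400e+00
  2.03050e+01] [0.18 0.13 0.76 0.56]
[ 6.46462e+02 -5.76620e+01  1.23449e+02  5.82000e-01  2.85700e+00
  2.03310e+01] [0.17 0.07]
[ 6.46453e+02 -5.76880e+01  1.23404e+02  5.81000e-01  2.85500e+00
  2.03140e+01] [0.18 0.1  0.75]
```

Run:
```python
from h import *
rel([532,-312,225],D)
```

```text
row [-0.2704 -0.1239  0.1092] [-3.000e-04  3.496e-01  1.400e-03]
```

play_rows:
  motion:
    - [-0.05,-0.02,0.019,0,0.08,0,1]
    - [-0.1,-0.045,0.039,0,0.16,0,1]
    - [-0.15,-0.07,0.06,0,0.24,0,1]
    - [-0.2,-0.09,0.08,0,0.32,0,1]
    - [-0.25,-0.115,0.1,0,0.35,0,1]
    - [-0.2704,-0.1239,0.109,0,0.35,0,1]
    - [-0.2704,-0.1239,0.109,0,0.35,0,1]
    - [-0.2704,-0.1239,0.109,0,0.35,0,1]

```text
clock: 6.52
position: [531.9, -310.8, 225.1]
ee_rot: [-2.22, -2.222, 0.0]
force: [0.2, -0.2, 0.9]
gripper_width: 95.4
finger_force: 0.0
```

Run:
```python
from h import *
im=snap("wrist","wC"); print(env.sense()["position"],env.sense()["q"].__class__)
find("wrist","lid"); find("wrist","jar")
h=cv2.cvtColor(im,cv2.COLOR_RGB2HSV); m=((h[...,1]<50)&(h[...,2]>190)).astype(np.uint8); m[:100]=0
k,l,st,ce=cv2.connectedComponentsWithStats(m)
for i in range(1,k):
    if st[i,4]>100: print(ce[i].round(1),st[i])
print(proj("wrist",[531,-312,159]))
```

```text
[ 532.12220772 -310.5463417   225.17392635] <class 'numpy.ndarray'>
wrist lid 0.82 [ 534. -302.  134.] [321. 187.]
wrist lid 0.71 [ 434. -198.   22.] [235.  76.]
wrist lid 0.67 [ 420. -339.   16.] [233. 192.]
wrist lid 0.58 [ 656. -293.   11.] [416. 157.]
wrist jar 0.72 [ 535. -285.   78.] [321. 158.]
[241.1 109.9] [ 195  100   83   26 1232]
[425.7 160.3] [415 151  21  20 298]
[321.1 201.1] [309 185  26  32 621]
[226.1 198.8] [218 190  18  18 236]
[317.28073336 206.68341251]
```

View pics/wC.png

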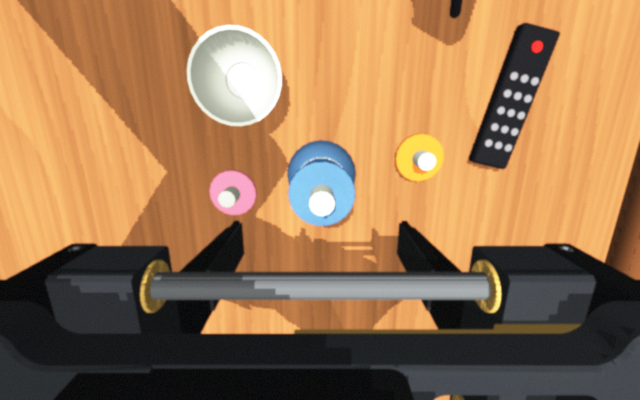

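The picture shows the knob top at about (321,203), on the blue lid between the fingers. That puts the knob at about (534,-309,159), which agrees with the fixed cameras. I'll descend and grip the knob.

play_rows:
  motion:
    - [0.0005,0.002,0.04,0,0,0,1]
    - [0.0005,0.002,0.07,0,0,0,1]
    - [0.0005,0.002,0.085,0,0,0,1]
    - [0.0005,0.002,0.089,0,0,0,1]
    - [0.0005,0.002,0.089,0,0,0,1]
    - [0.0005,0.002,0.089,0,0,0,0.5]
    - [0.0005,0.002,0.089,0,0,0,0.15]
    - [0.0005,0.002,0.089,0,0,0,0.1]
    - [0.0005,0.002,0.089,0,0,0,0.1]
    - [0.0005,0.002,0.089,0,0,0,0.1]
    - [0.0005,0.002,0.089,0,0,0,0.1]
    - [0.0005,0.002,0.089,0,0,0,0.1]
  force: 15

```text
clock: 8.18
position: [533.6, -311.1, 135.9]
ee_rot: [-2.221, -2.221, 0.0]
force: [-0.1, -0.8, 0.4]
gripper_width: 30.5
finger_force: 0.0
```

play_rows:
  motion:
    - [0,0,0,0,0,0,0.05]
    - [0,0,0,0,0,0,0.05]
    - [0,0,0,0,0,0,0.05]
    - [0,0,0,0,0,0,0.05]
  force: 15

```text
clock: 8.68
position: [533.6, -311.1, 136.0]
ee_rot: [-2.221, -2.221, 0.0]
force: [0.9, 0.0, 0.2]
gripper_width: 21.7
finger_force: 15.0
```

play_rows:
  motion:
    - [0,0,-0.01,0,0,0,0.05]
    - [0,0,-0.03,0,0,0,0.05]
    - [0,0,-0.06,0,0,0,0.05]
    - [0,0,-0.1,0,0,0,0.05]
    - [0,0,-0.12,0,0,0,0.05]
    - [0,0,-0.12,0,0,0,0.05]
  force: 15

```text
clock: 9.43
position: [534.1, -311.3, 257.9]
ee_rot: [2.219, 2.219, 0.0]
force: [0.3, -0.4, -0.9]
gripper_width: 21.6
finger_force: 15.0
```

play_rows:
  motion:
    - [0.02,0,0,0,0,0,0.05]
    - [0.06,0.002,0,0,0,0,0.05]
    - [0.11,0.003,0,0,0,0,0.05]
    - [0.16,0.004,0,0,0,0,0.05]
    - [0.21,0.005,0,0,0,0,0.05]
    - [0.26,0.006,0,0,0,0,0.05]
    - [0.31,0.007,0,0,0,0,0.05]
    - [0.36,0.008,0,0,0,0,0.05]
    - [0.41,0.009,0,0,0,0,0.05]
    - [0.46,0.01,0,0,0,0,0.05]
    - [0.51,0.01,0,0,0,0,0.05]
    - [0.56,0.011,0,0,0,0,0.05]
    - [0.61,0.012,0,0,0,0,0.05]
    - [0.64,0.012,0,0,0,0,0.05]
    - [0.65,0.012,0,0,0,0,0.05]
    - [0.65,0.012,0,0,0,0,0.05]
    - [0.65,0.012,0,0,0,0,0.05]
  force: 15

```text
clock: 11.55
position: [545.6, 338.0, 255.9]
ee_rot: [-2.222, -2.22, 0.001]
force: [-0.1, -0.3, -0.9]
gripper_width: 21.8
finger_force: 15.0
```

Run:
```python
from h import *
im=snap("wrist","wD"); s=env.sense(); print(s["position"],s["q"].round(2),s["gripper_width"])
find("wrist","coaster"); find("wrist","lid")
print(proj("wrist",[546,339,5]))
```

```text
[545.80197107 337.932253   256.03336118] [0.45 0.48 1.46 0.   1.2  0.45] 21.35013060078609
wrist coaster 0.89 [555. 346.   8.] [326. 159.]
wrist lid 0.58 [548. 351. 255.] [322. 217.]
[319.35681257 163.72688634]
```

View pics/wD.png

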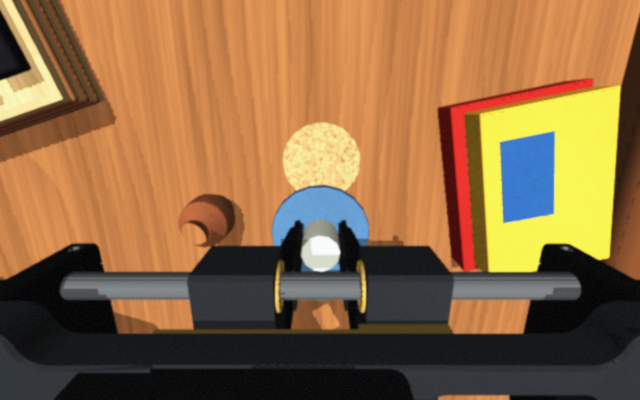

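The picture shows the lid in the grip and the cork disc below at (321,160), about 3 mm from where I expected it. I'll correct by (2,3) mm and lower the lid.

play_rows:
  motion:
    - [0.003,0.002,0.02,0,0,0,0.05]
    - [0.003,0.002,0.06,0,0,0,0.05]
    - [0.003,0.002,0.11,0,0,0,0.05]
    - [0.003,0.002,0.16,0,0,0,0.05]
    - [0.003,0.002,0.19,0,0,0,0.05]
    - [0.003,0.002,0.21,0,0,0,0.05]
    - [0.003,0.002,0.222,0,0,0,0.05]
    - [0.003,0.002,0.227,0,0,0,0.05]
    - [0.003,0.002,0.23,0,0,0,0.05]
    - [0.003,0.002,0.232,0,0,0,0.05]
    - [0.003,0.002,0.233,0,0,0,0.05]
    - [0.003,0.002,0.233,0,0,0,0.05]
    - [0.003,0.002,0.233,0,0,0,0.05]
  force: 15

```text
clock: 13.32
position: [547.7, 342.0, 23.2]
ee_rot: [-2.221, -2.221, 0.0]
force: [-0.1, -0.1, -0.6]
gripper_width: 21.5
finger_force: 15.0
```

play_rows:
  motion:
    - [0,0,0.001,0,0,0,0.05]
    - [0,0,0.0015,0,0,0,0.05]
    - [0,0,0.0015,0,0,0,0.05]
  force: 15

```text
clock: 13.7
position: [547.7, 342.0, 21.9]
ee_rot: [-2.221, -2.221, 0.0]
force: [-2.4, 0.4, 4.7]
gripper_width: 21.8
finger_force: 15.0
```

play_rows:
  motion:
    - [0,0,0,0,0,0,0.3]
    - [0,0,0,0,0,0,0.4]
    - [0,0,0,0,0,0,0.6]
    - [0,0,0,0,0,0,0.6]
    - [0,0,0,0,0,0,0.6]
    - [0,0,0,0,0,0,0.6]
    - [0,0,-0.03,0,0,0,0.6]
    - [0,0,-0.08,0,0,0,0.8]
    - [0,0,-0.14,0,0,0,1]
    - [0,0,-0.2,0,0,0,1]
    - [0,0,-0.2,0,0,0,1]

```text
clock: 15.08
position: [549.1, 342.7, 226.7]
ee_rot: [2.22, 2.22, 0.012]
force: [-0.3, -0.1, -0.2]
gripper_width: 91.5
finger_force: 0.0
```

Run:
```python
from h import *
im=snap("wrist","wE"); snap("side","s2"); snap("top","t2"); s=env.sense(); print(s["position"],s["gripper_width"],s["force"])
find("wrist","lid",3); find("wrist","coaster",2); find("side","lid"); find("top","lid"); find("top","coaster",2)
rel([534,-310,225],D)
d=cv2.imread("pics/s2.png")[120:200,240:340]; t=cv2.imread("pics/t2.png")[190:270,140:240]
cv2.imwrite("pics/c2.png",np.hstack([cv2.resize(d,(400,320)),cv2.resize(t,(400,320))]))
```

```text
[547.31012143 341.74302019 220.62244743] 94.36552868684852 [-0.9099079  -0.03453054  0.37934018]
wrist lid 0.91 [545. 347.  14.] [318. 167.]
wrist coaster 0.94 [546. 342.  -1.] [318. 168.]
wrist coaster 0.77 [543. 193.  -1.] [317. 269.]
side lid 0.72 [ 657. -296.   19.] [379. 297.]
side lid 0.64 [545. 339.  18.] [286. 154.]
top lid 0.92 [ 660. -292.   17.] [419. 182.]
top lid 0.78 [ 414. -336.   14.] [443. 274.]
top lid 0.74 [545. 341.  20.] [183. 228.]
top lid 0.38 [ 761. -221.   16.] [391. 147.]
top coaster 0.64 [543. 168.   6.] [250. 228.]
top coaster 0.6 [543. 332.   7.] [188. 229.]
row [-0.6518 -0.0135 -0.0041] [-0.0021  0.0008 -0.0001]
```

View pics/c2.png

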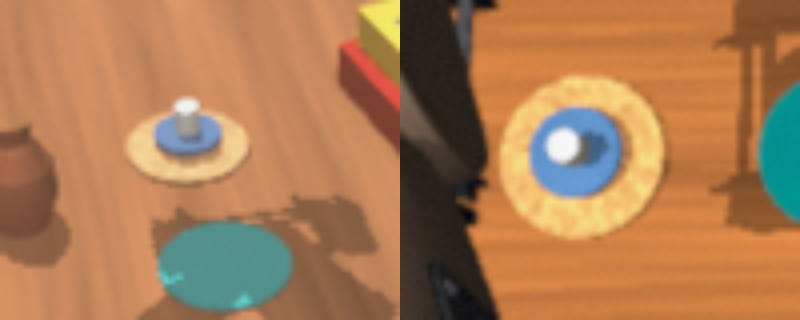

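The crops show the lid standing upright, disc centre within about 5 mm of the cork's centre. Now back to the jar.

play_rows:
  motion:
    - [-0.03,0,-0.004,0,0,0,1]
    - [-0.08,-0.001,-0.004,0,0,0,1]
    - [-0.13,-0.002,-0.004,0,0,0,1]
    - [-0.18,-0.003,-0.004,0,0,0,1]
    - [-0.23,-0.004,-0.004,0,0,0,1]
    - [-0.28,-0.005,-0.004,0,0,0,1]
    - [-0.33,-0.006,-0.004,0,0,0,1]
    - [-0.38,-0.007,-0.004,0,0,0,1]
    - [-0.43,-0.008,-0.004,0,0,0,1]
    - [-0.48,-0.009,-0.004,0,0,0,1]
    - [-0.53,-0.01,-0.004,0,0,0,1]
    - [-0.58,-0.012,-0.004,0,0,0,1]
    - [-0.62,-0.0135,-0.004,0,0,0,1]
    - [-0.652,-0.0135,-0.004,0,0,0,1]
    - [-0.652,-0.0135,-0.004,0,0,0,1]
    - [-0.652,-0.0135,-0.004,0,0,0,1]

```text
clock: 17.48
position: [534.1, -309.4, 225.0]
ee_rot: [-2.221, -2.22, 0.0]
force: [-0.7, 0.3, -1.4]
gripper_width: 95.7
finger_force: 0.0
```

Run:
```python
from h import *
im=snap("wrist","wF"); print(env.sense()["position"])
find("wrist","jar",2); find("wrist","jar_neck",2)
for X in([534,-310,125],[561,-310,125],[507,-310,125],[534,-337,125],[534,-283,125]): print(X,proj("wrist",X).round(1))
cv2.imwrite("pics/cF.png",cv2.resize(im[100:250,220:420,::-1],(800,600),interpolation=cv2.INTER_CUBIC))
```

```text
[ 534.16648849 -309.11254172  225.22092633]
wrist jar 0.72 [ 535. -301.   91.] [319. 177.]
wrist jar_neck 0.68 [ 538. -306.   84.] [322. 180.]
[534, -310, 125] [318.6 194.5]
[561, -310, 125] [347.3 194.6]
[507, -310, 125] [289.8 194.5]
[534, -337, 125] [318.6 221.4]
[534, -283, 125] [318.6 166.2]
```

View pics/cF.png

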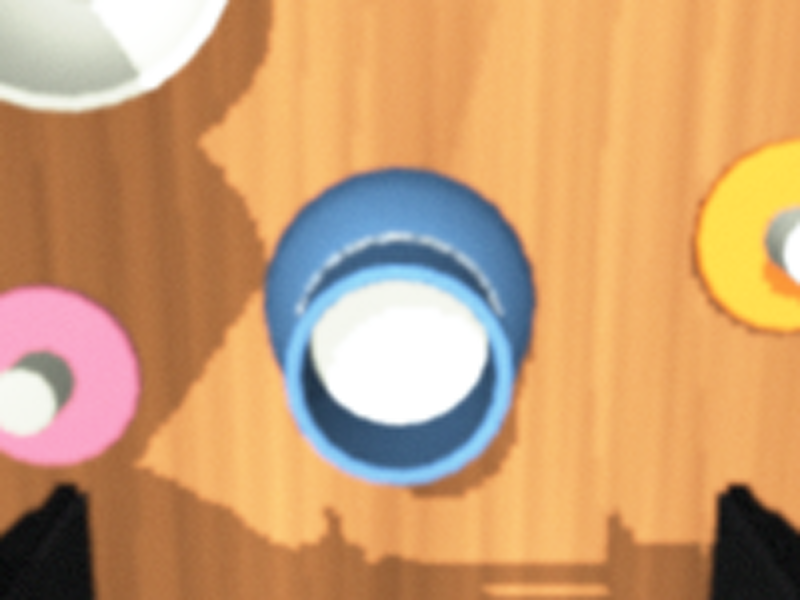

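The rim's centre is at crop (401,375), i.e. pixel (320,194), so the jar is at about (535,-309), directly below the open gripper. Descending to the neck.

play_rows:
  motion:
    - [0,0.001,0.03,0,0,0,1]
    - [0,0.001,0.07,0,0,0,1]
    - [0,0.001,0.1,0,0,0,1]
    - [0,0.001,0.125,0,0,0,1]
    - [0,0.001,0.135,0,0,0,1]
    - [0,0.001,0.135,0,0,0,1]
    - [0,0.001,0.135,0,0,0,0.6]
    - [0,0.001,0.135,0,0,0,0.45]
    - [0,0.001,0.135,0,0,0,0.4]
    - [0,0.001,0.135,0,0,0,0.4]
    - [0,0.001,0.135,0,0,0,0.4]
    - [0,0.001,0.135,0,0,0,0.4]
    - [0,0.001,0.135,0,0,0,0.4]
  force: 35

```text
clock: 19.25
position: [535.1, -310.1, 90.6]
ee_rot: [-2.221, -2.221, 0.0]
force: [-1.0, -0.0, 2.0]
gripper_width: 53.5
finger_force: 34.9
```

play_rows:
  motion:
    - [0,0,-0.01,0,0,0,0.4]
    - [0,0,-0.03,0,0,0,0.4]
    - [0,0,-0.07,0,0,0,0.4]
    - [0,0,-0.12,0,0,0,0.4]
    - [0,0,-0.17,0,0,0,0.4]
    - [0,0,-0.21,0,0,0,0.4]
    - [0,0,-0.22,0,0,0,0.4]
    - [0,0,-0.22,0,0,0,0.4]
  force: 35

```text
clock: 20.25
position: [535.0, -309.9, 309.9]
ee_rot: [-2.221, -2.221, 0.001]
force: [-0.2, 0.5, -3.6]
gripper_width: 53.0
finger_force: 34.9
```

Run:
```python
from h import *
s=env.sense(); print(s["position"],s["gripper_width"],s["finger_force"],s["force"],s["q"].round(2))
L=np.array([646.5,-57.7,123.4]); th,hd=.582,2.856
z=np.array([np.sin(th)*np.cos(hd),np.sin(th)*np.sin(hd),np.cos(th)])
ax=np.cross([0,0,1],z); Rm=R.from_rotvec(ax/np.linalg.norm(ax)*th)
print(L+210.4*z); rel(L+210.4*z,Rm*D)
```

```text
[ 535.01411869 -309.87814102  309.85288105] 52.99746212718878 34.87996534449849 [-0.15620149  0.46225244 -3.55616381] [-0.63  0.41  1.44 -0.    1.29 -0.63]
[535.52867364 -25.11668365 299.16078124]
row [0.2848 0.0005 0.0108] [-5.593e-01 -1.643e-01 -1.000e-04]
```

play_rows:
  motion:
    - [0.02,0,-0.01,0,0,0,0.4]
    - [0.06,0,-0.02,0,0,0,0.4]
    - [0.1,0,-0.03,0,0,0,0.4]
    - [0.14,0,-0.03,-0.05,-0.015,0,0.4]
    - [0.18,0,-0.03,-0.13,-0.038,0,0.4]
    - [0.22,0,-0.03,-0.22,-0.065,0,0.4]
    - [0.255,0,-0.03,-0.31,-0.091,0,0.4]
    - [0.275,0,-0.03,-0.4,-0.1175,0,0.4]
    - [0.2848,0.0005,-0.025,-0.48,-0.141,0,0.4]
    - [0.2848,0.0005,-0.015,-0.54,-0.1586,0,0.4]
    - [0.2848,0.0005,-0.005,-0.559,-0.164,0,0.4]
    - [0.2848,0.0005,0.005,-0.559,-0.164,0,0.4]
    - [0.2848,0.0005,0.0108,-0.559,-0.164,0,0.4]
    - [0.2848,0.0005,0.0108,-0.559,-0.164,0,0.4]
    - [0.2848,0.0005,0.0108,-0.559,-0.164,0,0.4]
    - [0.2848,0.0005,0.0108,-0.559,-0.164,0,0.4]
  force: 35

```text
clock: 22.25
position: [535.9, -25.3, 300.0]
ee_rot: [1.843, 1.842, 0.374]
force: [0.1, 0.2, -2.6]
gripper_width: 52.8
finger_force: 34.9
```

Run:
```python
from h import *
s=env.sense(); print(s["position"],s["gripper_width"],s["finger_force"],s["force"],s["joint_vel"].round(3))
L=np.array([646.5,-57.7,123.4]); th,hd=.582,2.856
z=np.array([np.sin(th)*np.cos(hd),np.sin(th)*np.sin(hd),np.cos(th)])
tz=R.from_rotvec(s["ee_rot"]).as_matrix()[:,2]; print("angle",np.arccos(-tz@z)); f=s["position"]+90.4*tz-L; print("axial",f@z,"off",np.linalg.norm(f-z*(f@z)))
d=snap("side","s3"); t=snap("top","t3"); find("side","jar",2); find("top","jar",2)
o=np.hstack([d[130:280,250:450],t[110:260,240:440]])[...,::-1]
F=L+120*z
print([proj(n,X).round(0) for n in("side","top") for X in (L,F)])
cv2.imwrite("pics/c3.png",cv2.resize(o,(800,300),interpolation=cv2.INTER_CUBIC))
```

```text
[535.88166776 -25.32877196 300.01371691] 52.840044297249634 34.889692792785354 [ 0.12838094  0.23222209 -2.55554856] [-0.002 -0.002  0.004  0.001 -0.002 -0.001]
angle 0.00046743888407160957
axial 120.49349786801504 off 0.8503534359075093
side jar 0.59 [546. -51. 291.] [310. 150.]
top jar 0.8 [549. -49. 291.] [336. 203.]
top jar 0.45 [392. 252.  68.] [211. 286.]
[array([348., 200.]), array([324., 168.]), array([335., 178.]), array([330., 194.])]
```

View pics/c3.png

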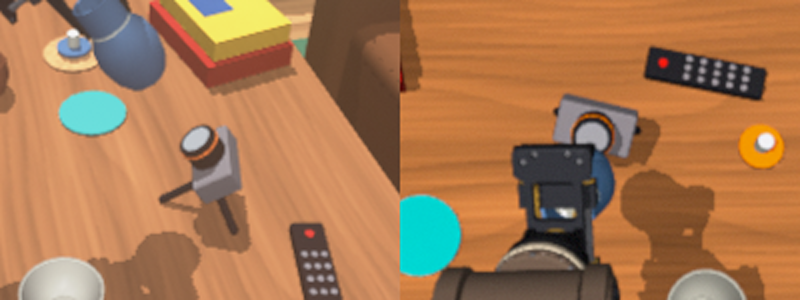

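The picture shows the jar held with its foot near side pixel (324,168), where it was predicted, pointing at the lens; the lid is still on the cork. Handing in.

```bash
python3 -c "
from bench import env; print(env.job_done())"
```

```text
the job is handed in; nothing more can be done
None
```

I handed the job in with the lid upright on the cork coaster, about 5 mm from its centre, and the jar held in the air with its foot squarely facing the lens, 120 mm out and about 1 mm off its axis by my measurements; the judge gave no verdict.

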